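# Riddle the potatoes

### The job

Push the steel tray square and flush into the corner of the oak fence, then take the riddle by its handle and shake it over the tray until all the small potatoes have dropped through into the tray while the large ones stay in the riddle, and after that tip the large ones over the spout into the plywood crate. Put any large potatoes lying on the bench into the crate too, stand the riddle upright back in the middle of its board, and leave the tray flush in the corner with the small potatoes in it; do not disturb the mug or kettle.

Things in the scene. Friction and masses are not known exactly. Their poses are not given: they have to be found in the camera images.
- fence: Fixed fence of two oak battens on the bench, 22 mm wide and 30 mm high, meeting at a right angle. Origin at bench level in the inner corner. One batten runs 240 mm from the corner along the fence's own -x (its inner face is the plane y = 0), the other along its -y (inner face x = 0). The tray belongs on the -x, -y side of the corner.
- tray: Loose open steel tray, 220 x 220 mm outside, 50 mm high, walls and floor 5 mm, about 0.6 kg, standing on the bench. Origin: centre of its underside, z up. Its +x and +y sides are the ones to go against the fence battens. It slides when pushed.
- tray_corner (a point): The outside corner of the tray at bench level that belongs in the fence corner: at (+110, +110, 0) mm from the tray's origin.
- crate: Fixed open plywood crate, 200 x 200 mm outside, 70 mm high, walls 8 mm. Origin: centre of its underside on the bench.
- board: Fixed dark wooden resting board for the riddle, 230 x 210 mm, 15 mm thick. Origin: centre of its underside on the bench.
- riddle_grip (a point): Middle of the handle bar of the loose riddle (about 0.25 kg empty), an aluminium frame 182 mm long (own x, -85 to +97 mm), 168 mm wide (own y), walls 52 mm high at the back (-x) and sides, open at +x (the spout). The oak bar lies along own y across the middle, 14 mm thick (x), 20 mm high; its middle is 87 mm above the riddle's underside; own z up.
- riddle_floor (a point): Middle of the riddle's floor, 75 mm below the bar's middle, 12 mm above the underside. The floor is 6 mm steel tines along own x: two close pairs 26.5 mm either side of the middle and one along each side wall, leaving 3 slots 39 mm wide. Small potatoes sit on the pairs; rocking sideways (about own x) past 14 degrees (20 is ample) or jerks along y drop them through; along x they roll freely.
- riddle_spout (a point): Middle of the riddle's open end, 95 mm ahead (+x) of the floor's middle and 12 mm higher, since the tines slope up over their last 30 mm as a lip. Large potatoes cannot pass the slots; they roll along them and out over this end when it is tipped down more than about 25 degrees (40 is ample).
- large1_c (a point): Centre of a large round potato, 51 mm across, 75 g, starting in the riddle. May be absent.
- large2_c (a point): Centre of a large round potato, 51 mm across, 75 g, starting in the riddle. May be absent.
- large3_c (a point): Centre of a large round potato, 51 mm across, 75 g, starting in the riddle. May be absent.
- small1_c (a point): Centre of a small round potato, 28 mm across, 14 g, starting in the riddle. May be absent.
- small2_c (a point): Centre of a small round potato, 28 mm across, 14 g, starting in the riddle. May be absent.
- small3_c (a point): Centre of a small round potato, 28 mm across, 14 g, starting in the riddle. May be absent.
- small4_c (a point): Centre of a small round potato, 28 mm across, 14 g, starting in the riddle. May be absent.
- large4_c (a point): Centre of a large round potato, 51 mm across, 75 g, starting loose on the bench. May be absent.
- large5_c (a point): Centre of a large round potato, 51 mm across, 75 g, starting loose on the bench. May be absent.
- mug: Bystander: red enamel mug, 84 mm wide, 85 mm high. Origin: centre of its underside.
- kettle: Bystander: stainless camp kettle, 144 mm wide, 160 mm high with its bail. Origin: centre of its underside.

How it is judged:
By the outcome, as a careful person would: the job done as asked, in the order asked, and still so for the second after the job is handed in, with the robot touching nothing.
Of large1, large2, large3 only 1 to 3 are there at a start; the rules pass over those that are not, and their reading is None.
Of small1, small2, small3, small4 only 2 to 4 are there at a start; the rules pass over those that are not, and their reading is None.
Of large4, large5 only 1 to 2 are there at a start; the rules pass over those that are not, and their reading is None.
At some moment in a run one of tray, large4, large5 may be knocked a few centimetres aside while the robot is not near it.
It also fails if it takes over 210 s, if anything falls off the work surface, if the arm or the gripper's body presses on something with over 40 N, if the wrist force passes 120 N, or if a joint passes its speed limit or range.

### The arm

A 7-joint arm with a two-finger parallel gripper is mounted at the origin on the work surface. World frame = base frame: x ahead of the robot, y to its left, z up, the work surface at z = 0. Lengths are in mm, angles in rad, forces in N, time in s.
With the tool pointing down it reaches from about 425 to 1025 mm from the base axis. Payload 3.6 kg.
Tool frame: the origin (TCP) lies at the very end of the fingers, on their centre line; the grasp point (between the pads) lies 19 mm behind it; z points along the fingers, x is the direction in which the jaws open and shut, and the axes are right-handed (so a half turn about z gives the same grasp; the last joint's range is limited). The gripper opens to 85 mm and grips with 20 to 120 N. Pads are 22 mm wide; open, the fingers measure 114 mm over their backs; the gripper's body (76 mm by 85 mm) begins 54 mm behind the grasp point. The pads swing forward as they close: fully open they stand 13 mm farther back than shut.
Start: joints at [1.224, 0.591, 0.048, 1.609, -0.033, 0.943, -0.034], TCP at [181.335, -701.959, 231.302] pointing down, gripper open.
Joint ranges: [-2.69, 2.69], [-0.47, 2.24], [-1.27, 1.36], [0.19, 2.51], [-1.53, 4.68], [0.08, 2.07], [-3.09, 3.09]. Speed limits (rad/s): [2.57, 2.57, 3.14, 3.14, 3.14, 3.14, 3.14].

### API

Orientations are given as a unit quaternion [x, y, z, w].
In Python, from station import sensors, viewer, robot gives the robot as it stands.
- The arm moves only by the shell command python3 -m jog 'ROWS' [FORCE]. ROWS is JSON, a list that holds one entry, the list of rows, each a list of 5 numbers: the shift along the world's x, y, z in mm, then the turn about the world's z in degrees, then the closure, from 0 (fully open) to 1 (shut). In form: [[[dx, dy, dz, yaw, fingers], ...]]. A call has 1 to 20 rows; each row shifts and turns the commanded pose from where the row before left it; what a row does not reach is not made up. A row lasts 1/10 s, in which the tool goes at most 50 mm and 8.59 degrees, less where a joint would pass 70% of its speed; a pose out of reach is approached as far as the arm can. A call with a gripper value outside its range is refused whole. The fingers move at their own pace and stop on an object; FORCE is the grip in N (left out, the last holds). Time passes only in rows, so rows that do not move let the fingers close. It gives the time, the measured TCP pose, the force and the opening at its end, in the units of the state.
- sensors.state(): the state, without advancing time (a new reading comes with each control period).
- viewer.snapshot(name): name is "scene" or "top" or "wrist"; returns (picture, depth): 480x640x3 uint8, red, green, blue; 480x640 float32, mm along the optical axis (not along the pixel's ray), 0 where there is no reading.
- viewer.get_calibration(name): a dict with "fx", "fy", "cx", "cy" (pixels), "eye" and "rotation" of the camera in the world; the wrist camera has in their place "T_tool_cam" (4x4, takes a point from camera to tool coordinates, whose origin is the TCP and whose axes are the tool frame's). Camera axes: x right, y down, z forward; pixel columns grow to the right and rows downward; lengths in mm; the calibration is good to about 2 mm. A picture is of the moment at which its call begins: read the wrist's pose just before it. get_calibration takes no time and is no camera call.
- robot.hand_in(): hands the job in, once; it reports no verdict.
The state is a dict: "clock": time; "joint_positions": joint angles; "joint_vel": joint speeds; "joint_efforts": joint torques, N m; "eef_pos": TCP position; "ee_rot": TCP orientation; "contact_force": force on the tool from outside, world axes, zero at the start; "ft_torque": the same for the moment, N m; "gripper_width": finger opening in mm.
Only numpy, scipy, OpenCV 4.12 (cv2) and the standard library are available. Lean on these libraries where they do the work, as an engineer would, in place of code of your own. Each camera call takes 0.05 s, during which the arm holds its last target. There are 200 camera calls.

## Working session

There is one attempt and no reset: what is moved stays moved. The work goes in short steps, Python scripts to look and compute and a shell command to move; the robot and the scene stay as the last step left them, time stands still between calls to the robot, and variables do not carry over. Pictures are saved under pics/ and viewed, about 12 in all and at most 16, crops included, and the job is handed in when it is done.

```bash
mkdir -p pics; ls
cat > h.py <<'E'
import numpy as np,cv2
from scipy.spatial.transform import Rotation as R
from station import sensors,viewer,robot
def snap(n,f=None):
    s=sensors.state(); im,d=viewer.snapshot(n); c=viewer.get_calibration(n)
    if 'T_tool_cam' in c:
        T=np.eye(4);T[:3,:3]=R.from_quat(s['ee_rot']).as_matrix();T[:3,3]=s['eef_pos'];T=T@np.array(c['T_tool_cam'])
    else:
        T=np.eye(4);T[:3,:3]=np.array(c['rotation']);T[:3,3]=c['eye']
    v,u=np.mgrid[0:480,0:640]
    P=np.stack([(u-c['cx'])/c['fx']*d,(v-c['cy'])/c['fy']*d,d],-1)@T[:3,:3].T+T[:3,3]
    P[d==0]=np.nan
    if f: cv2.imwrite('pics/'+f,im[:,:,::-1])
    return im,P
E
python3 - <<'E'
from h import *
for n in('top','scene'):
    im,P=snap(n,n+'0.png'); np.save(n+'0.npy',P); c=viewer.get_calibration(n); print(n,c)
    print(P[240,320],P[100,100],P[400,500])
s=sensors.state();print(s['clock'],s['ee_rot'])
print(viewer.get_calibration('wrist'))
E
```

```text
picsTraceback (most recent call last):
  File "<stdin>", line 3, in <module>
  File "h.py", line 9, in snap
    T=np.eye(4);T[:3,:3]=np.array(c['rotation']);T[:3,3]=c['eye']
                ~^^^^^^^
ValueError: could not broadcast input array from shape (4,) into shape (3,3)
```

```bash
sed -i "s/np.array(c\['rotation'\])/R.from_quat(c['rotation']).as_matrix()/" h.py
python3 - <<'E'
from h import *
for n in('top','scene'):
    im,P=snap(n,n+'0.png'); np.save(n+'0.npy',P); c=viewer.get_calibration(n); print(n,c)
    print(P[240,320],P[100,100],P[400,500])
s=sensors.state();print(s['clock'],s['ee_rot'])
print(viewer.get_calibration('wrist'))
E
```

```text
top {'fx': 516.6914797117673, 'fy': 516.6914797117673, 'cx': 315.7172885211075, 'cy': 240.52354018383906, 'eye': array([ 303.07894284,  -24.4712069 , 1216.27227808]), 'rotation': array([-0.67530053,  0.72988217, -0.07770482,  0.07213301])}
[563.84914007 -54.62146928   6.09048999] [1385.52189118  784.91047106 -745.40154166] [ 165.30615226 -430.27967963    0.96046022]
scene {'fx': 487.40786366969917, 'fy': 487.40786366969917, 'cx': 321.18732351141966, 'cy': 239.35242974853364, 'eye': array([ 953.32403151, -535.08556172, 1175.093721  ]), 'rotation': array([ 0.90395924,  0.33185723, -0.09036573, -0.25409153])}
[497.6551035    7.87630586   5.29405876] [-403.40135006  -61.19721631   26.55150861] [1199.44352698  259.64811928 -753.34764326]
0.15 [ 7.90631447e-01 -6.12291697e-01 -7.38292410e-04 -4.97663193e-04]
{'fx': 407.41776644643005, 'fy': 407.41776644643005, 'cx': 322.7813380554572, 'cy': 242.34642957166528, 'T_tool_cam': array([[ 9.99999642e-01,  5.45672858e-04, -6.46118639e-04,
        -5.74719401e-01],
       [-3.10153601e-04,  9.47389605e-01,  3.20082552e-01,
        -8.16153797e+01],
       [ 7.86786443e-04, -3.20082237e-01,  9.47389435e-01,
        -1.42876461e+02],
       [ 0.00000000e+00,  0.00000000e+00,  0.00000000e+00,
         1.00000000e+00]])}
```

View pics/top0.png

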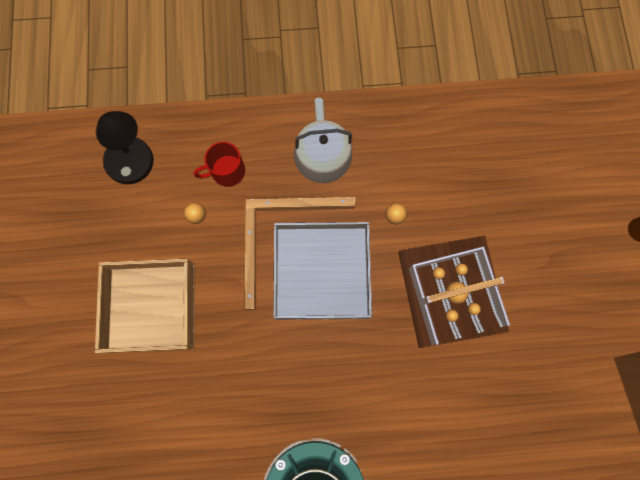

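View pics/scene0.png

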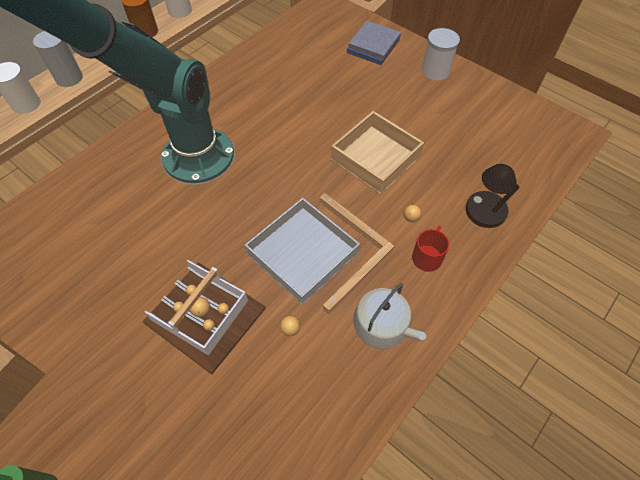

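Run:
```python
from h import *
P=np.load('top0.npy'); Q=np.load('scene0.npy')
im=cv2.imread('pics/top0.png')
def sel(P,u0,u1,v0,v1,z0,z1):
    p=P[v0:v1,u0:u1].reshape(-1,3); return p[(p[:,2]>z0)&(p[:,2]<z1)]
def rect(n,p):
    (c,s,a)=cv2.minAreaRect(p[:,:2].astype(np.float32)); print(n,len(p),np.round(c,1),np.round(s,1),round(a,1),'z',np.round(np.median(p[:,2]),1)); print(np.round(cv2.boxPoints((c,s,a))).tolist())
rect('tray',sel(P,265,380,218,325,38,60))
rect('crate',sel(P,90,200,250,360,60,80))
rect('board',sel(P,395,515,230,352,9,22))
rect('fenceA',sel(P,240,360,190,207,22,40)) # -y batten
rect('fenceB',sel(P,240,258,215,312,22,40))
rect('bar',sel(P,420,510,270,306,98,130))
rect('rid rim',sel(P,400,515,240,352,55,90))
for n,u,v in(('L4',195,213),('L5',397,213)):
    p=sel(P,u-14,u+14,v-14,v+14,8,60); print(n,p[:,:2].mean(0),p[:,2].max(), (p.max(0)+p.min(0))/2)
for n,b in (('mug',(190,245,140,187)),('kettle',(293,355,95,182))):
    p=sel(P,*b,10,200); print(n,p.min(0),p.max(0))
# scan holes
for v in (260,275,290): print([ (u,np.round(P[v,u]).tolist()) for u in (262,266,270,280,320,364,370,374)])
```

```text
tray 994 [487.1 -51.4] [220.1 220.4] 86.2 z 49.7
[[370.0, -154.0], [590.0, -169.0], [604.0, 51.0], [384.0, 66.0]]
crate 1525 [435.6 352.1] [202.3 200.3] 88.1 z 70.1
[[332.0, 254.0], [532.0, 248.0], [539.0, 450.0], [339.0, 457.0]]
board 5557 [ 432.3 -351.8] [256.3 211.6] 5.5 z 15.2
[[295.0, -259.0], [315.0, -469.0], [570.0, -445.0], [550.0, -234.0]]
fenceA 974 [655.1 -12.6] [261.3  23.6] 86.9 z 30.8
[[636.0, -142.0], [660.0, -144.0], [674.0, 117.0], [650.0, 118.0]]
fenceB 935 [522.  113.7] [ 21.9 221.9] 87.1 z 30.7
[[411.0, 108.0], [632.0, 97.0], [633.0, 119.0], [412.0, 130.0]]
bar 542 [ 409.3 -352.6] [ 14.2 170.4] 10.0 z 111.8
[[387.0, -270.0], [417.0, -438.0], [431.0, -435.0], [401.0, -267.0]]
rid rim 1024 [ 403.4 -353.7] [182.  171.3] 10.0 z 64.0
[[299.0, -285.0], [329.0, -454.0], [508.0, -422.0], [478.0, -254.0]]
L4 [643.89034368 235.70179521] 57.151329877035096 [646.40959959 237.76079677  38.42030399]
L5 [ 606.67726229 -235.62548242] 54.94927269138293 [ 611.9191889  -241.67770232   31.81224962]
mug [714.95869878 116.65654046  10.02949305] [799.27142076 233.54960579  94.12381653]
kettle [ 703.08553336 -145.83762652   11.52385215] [891.02674772  -6.67227225 163.14757469]
[(262, [528.0, 87.0, -2.0]), (266, [526.0, 78.0, 2.0]), (270, [527.0, 69.0, -5.0]), (280, [523.0, 44.0, 6.0]), (320, [515.0, -51.0, 6.0]), (364, [507.0, -155.0, 9.0]), (370, [508.0, -170.0, -4.0]), (374, [506.0, -179.0, 3.0])]
[(262, [490.0, 89.0, 4.0]), (266, [491.0, 80.0, -1.0]), (270, [489.0, 70.0, 3.0]), (280, [487.0, 46.0, 6.0]), (320, [480.0, -48.0, 5.0]), (364, [nan, nan, nan]), (370, [471.0, -166.0, 3.0]), (374, [470.0, -176.0, 0.0])]
[(262, [455.0, 91.0, 2.0]), (266, [455.0, 82.0, 0.0]), (270, [454.0, 72.0, -1.0]), (280, [451.0, 48.0, 8.0]), (320, [444.0, -45.0, 6.0]), (364, [436.0, -148.0, 5.0]), (370, [430.0, -157.0, 49.0]), (374, [434.0, -172.0, 4.0])]
```

```bash
python3 -m jog '[[[19.5,35.7,3,-1,1],[19.5,35.7,3,-1,1],[19.5,35.7,3,-1,1],[19.5,35.7,3,-1,1],[19.5,35.7,3,-1,1],[19.5,35.7,3,-1,1],[19.5,35.7,3,-1,1],[19.5,35.7,3,-1,1],[19.5,35.7,3,-1,1],[19.5,35.7,3,-1,1],[19.5,35.7,0,-1,1],[19.5,35.7,0,-1,1],[19.5,35.7,0,-1,1],[19.5,35.7,0,-1,1],[19.5,35.7,0,-1,1],[19.5,35.7,0,-1,1],[19.5,35.7,0,-1,1],[19.5,35.7,0,-0.5,1],[0,0,0,0,1],[0,0,0,0,1]]]' 30; python3 -c "
from h import *
print(sensors.state())"
```

```text
clock: 2.15
eef_pos: [532.4, -58.3, 261.0]
ee_rot: [-0.689, 0.724, 0.0, -0.0]
contact_force: [-0.2, -0.9, 0.1]
gripper_width: 0.0
{'clock': 2.15, 'joint_positions': array([ 0.07876362,  0.31848502, -0.06882068,  2.00311311,  0.02942312,
        0.82167181, -1.62711651]), 'joint_vel': array([ 3.19244678e-02, -1.00637907e-02,  4.06842690e-02,  2.34675643e-02,
        6.94016956e-03,  5.08954733e-03,  9.03150528e-05]), 'joint_efforts': array([-1.53188065e+00, -3.74708533e+01, -1.00235559e+00, -1.84673524e+01,
       -1.09013594e-01, -7.53581710e-02, -1.50491134e-02]), 'eef_pos': array([532.39376767, -58.27893487, 261.00673851]), 'ee_rot': array([-6.89334036e-01,  7.24443541e-01,  2.60899944e-04, -2.74327034e-04]), 'contact_force': array([-0.18357157, -0.9097683 ,  0.07930804]), 'ft_torque': array([0.03759501, 0.02710847, 0.02380767]), 'gripper_width': 0.026419272862508968}
```

```bash
python3 -m jog '[[[5,0,-45,0,1],[5,0,-45,0,1],[5,0,-45,0,1],[3,0,-45,0,1],[0,0,-35,0,1],[0,0,-28,0,1],[0,0,0,0,1],[15,-1,0,0,1],[10,0,0,0,1],[8,0,0,0,1],[8,0,0,0,1],[8,0,0,0,1],[8,0,0,0,1],[6,0,0,0,1]]]'; python3 -m jog '[[[4,0,0,0,1],[4,0,0,0,1],[2,0,0,0,1],[0,0,0,0,1]]]'
```

```text
clock: 3.55
eef_pos: [611.1, -60.8, 19.0]
ee_rot: [-0.688, 0.726, 0.001, -0.002]
contact_force: [-6.0, 0.2, 4.2]
gripper_width: -0.1
clock: 3.95
eef_pos: [622.7, -60.5, 18.6]
ee_rot: [-0.688, 0.726, 0.0, -0.001]
contact_force: [-4.5, -0.0, 3.8]
gripper_width: -0.2
```

```bash
python3 -m jog '[[[2,0,0,0,1],[0,0,0,0,1]]]'; python3 -m jog '[[[2,0,0,0,1],[0,0,0,0,1]]]';python3 -m jog '[[[2,0,0,0,1],[0,0,0,0,1]]]'
```

```text
clock: 4.15
eef_pos: [624.0, -60.5, 18.4]
ee_rot: [-0.688, 0.726, 0.001, -0.001]
contact_force: [-5.0, 0.1, 4.5]
gripper_width: 0.2
clock: 4.35
eef_pos: [624.7, -60.5, 18.2]
ee_rot: [-0.688, 0.726, 0.002, -0.002]
contact_force: [-7.1, -0.8, 4.7]
gripper_width: 0.2
clock: 4.55
eef_pos: [624.7, -60.4, 18.0]
ee_rot: [-0.688, 0.726, 0.003, -0.003]
contact_force: [-10.6, 0.8, 6.8]
gripper_width: -0.3
```

```bash
python3 -m jog '[[[-25,0,0,0,1],[-35,20,0,0,1],[-30,30,0,0,1],[0,20,0,0,1],[0,8,0,0,1],[0,8,0,0,1],[0,8,0,0,1],[0,8,0,0,1],[0,8,0,0,1],[0,8,0,0,1],[0,8,0,0,1],[0,0,0,0,1]]]'; python3 -m jog '[[[0,6,0,0,1],[0,0,0,0,1]]]'; python3 -m jog '[[[0,4,0,0,1],[0,0,0,0,1]]]'; python3 -m jog '[[[0,2,0,0,1],[0,0,0,0,1]]]'
```

```text
clock: 5.75
eef_pos: [539.5, 67.3, 18.4]
ee_rot: [-0.689, 0.725, 0.0, 0.001]
contact_force: [-0.5, -0.6, 0.7]
gripper_width: 0.0
clock: 5.95
eef_pos: [539.2, 72.6, 18.3]
ee_rot: [-0.689, 0.725, 0.0, 0.0]
contact_force: [-0.7, -1.3, 0.6]
gripper_width: 0.1
clock: 6.15
eef_pos: [539.2, 76.1, 18.3]
ee_rot: [-0.688, 0.725, 0.0, -0.0]
contact_force: [0.0, -2.0, 1.6]
gripper_width: 0.0
clock: 6.35
eef_pos: [539.2, 77.7, 18.3]
ee_rot: [-0.688, 0.725, 0.0, -0.0]
contact_force: [-0.4, -2.6, 1.7]
gripper_width: -0.2
```

```bash
python3 -m jog '[[[0,3,0,0,1],[0,0,0,0,1]]]'; python3 -m jog '[[[0,3,0,0,1],[0,0,0,0,1]]]'; python3 -m jog '[[[0,3,0,0,1],[0,0,0,0,1]]]';  python3 -m jog '[[[0,3,0,0,1],[0,0,0,0,1]]]'
```

```text
clock: 6.55
eef_pos: [539.2, 80.7, 18.3]
ee_rot: [-0.688, 0.725, 0.0, -0.0]
contact_force: [-0.2, -3.8, 1.5]
gripper_width: 0.1
clock: 6.75
eef_pos: [539.2, 81.2, 18.3]
ee_rot: [-0.687, 0.726, -0.001, -0.001]
contact_force: [0.2, -7.9, 2.3]
gripper_width: -0.0
clock: 6.95
eef_pos: [539.1, 81.2, 18.3]
ee_rot: [-0.687, 0.727, -0.002, -0.002]
contact_force: [0.7, -13.3, 3.1]
gripper_width: 0.1
clock: 7.15
eef_pos: [539.0, 81.2, 18.4]
ee_rot: [-0.686, 0.728, -0.003, -0.004]
contact_force: [0.9, -17.7, 4.5]
gripper_width: -0.2
```

```bash
python3 -m jog '[[[0,-15,0,0,0.6],[0,0,40,0,0.6],[0,0,45,0,0.6],[0,0,45,8,0.6],[0,-30,45,8,0.6],[-10,-35,30,8,0.6],[-10,-35,15,8,0.6],[-10,-35,0,8,0.6],[-10,-35,0,8,0.6],[-10,-35,0,8,0.6],[-10,-35,0,8,0.6],[-10,-35,0,8,0.6],[-10,-35,0,8,0.6],[-10,-35,0,8,0.6],[-10,-35,0,8,0.6],[-10,-35,0,8,0.6],[-10,-20,0,7,0.6],[-10,0,0,0,0.6],[0,0,0,0,0.6]]]'
python3 - <<'E'
from h import *
im,P=snap('top','top1.png'); np.save('top1.npy',P)
def sel(P,u0,u1,v0,v1,z0,z1):
    p=P[v0:v1,u0:u1].reshape(-1,3); return p[(p[:,2]>z0)&(p[:,2]<z1)]
b=cv2.boxPoints(cv2.minAreaRect(sel(P,252,360,208,325,40,60)[:,:2].astype(np.float32)));print(b.round(1).tolist())
im,P=snap('wrist','w1.png'); np.save('w1.npy',P)
p=P.reshape(-1,3);p=p[(p[:,2]>105)&(p[:,2]<118)];print(len(p));
r=cv2.minAreaRect(p[:,:2].astype(np.float32));print(r,np.median(p[:,2]))
E
cd pics; python3 -c "
import cv2,numpy as np
a=cv2.imread('top1.png');b=cv2.imread('w1.png')
a=cv2.resize(a[180:340,220:400],(500,444));b=cv2.resize(b,(300,225));c=np.zeros((444,800,3),np.uint8);c[:,:500]=a;c[:225,500:]=b;cv2.imwrite('m1.png',c)"
```

```text
clock: 9.05
eef_pos: [408.4, -356.7, 234.5]
ee_rot: [0.988, 0.155, -0.0, -0.001]
contact_force: [-0.7, -0.4, 0.1]
gripper_width: 34.2
[[413.5, -111.30000305175781], [631.2000122070312, -123.5], [643.5, 96.5999984741211], [425.79998779296875, 108.80000305175781]]
4978
((407.34698486328125, -354.7192077636719), (14.034550666809082, 170.46163940429688), 9.987207412719727) 112.1301847569938
```

View pics/m1.png

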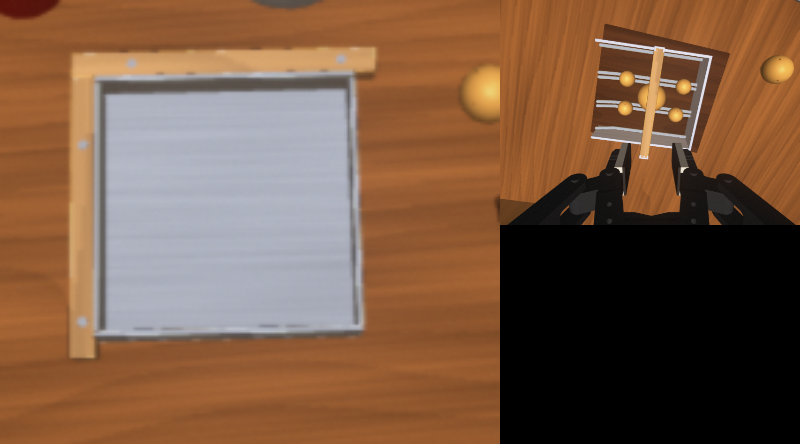

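Run:
```python
from h import *
P=np.load('top1.npy')
for n,U in(('A',(275,300,325,345)),):
  for u in U:
    print(u,[(v,P[v,u].round(1).tolist()) for v in range(196,216)])
```

```text
275 [(196, [683.3, 46.4, 1.9]), (197, [680.5, 46.6, 2.6]), (198, [nan, nan, nan]), (199, [667.0, 45.3, 30.0]), (200, [664.9, 45.5, 28.6]), (201, [661.6, 45.5, 31.4]), (202, [658.1, 45.4, 35.0]), (203, [656.9, 45.8, 30.5]), (204, [654.3, 46.0, 31.0]), (205, [651.4, 46.0, 32.4]), (206, [649.0, 46.2, 32.3]), (207, [642.1, 45.4, 47.7]), (208, [638.5, 45.3, 51.6]), (209, [638.1, 45.9, 44.5]), (210, [638.4, 46.6, 35.0]), (211, [637.7, 47.2, 28.7]), (212, [637.7, 47.8, 20.0]), (213, [637.4, 48.4, 12.2]), (214, [636.2, 48.9, 7.4]), (215, [633.4, 49.0, 8.6])]
300 [(196, [nan, nan, nan]), (197, [676.6, -14.4, -0.1]), (198, [664.3, -14.5, 31.7]), (199, [662.5, -14.3, 29.4]), (200, [660.4, -14.1, 28.1]), (201, [656.4, -14.0, 33.5]), (202, [654.9, -13.8, 30.2]), (203, [652.5, -13.6, 30.0]), (204, [650.2, -13.4, 29.1]), (205, [647.5, -13.3, 30.0]), (206, [638.5, -13.3, 52.6]), (207, [636.6, -13.1, 50.9]), (208, [635.7, -12.9, 45.5]), (209, [635.2, -12.6, 38.8]), (210, [633.8, -12.4, 35.0]), (211, [634.6, -12.1, 23.4]), (212, [634.9, -11.9, 13.1]), (213, [634.7, -11.6, 4.8]), (214, [631.1, -11.5, 8
[... 514 characters left out ...]
0, -72.1, 10.3]), (213, [629.6, -72.0, 6.4]), (214, [627.6, -71.9, 4.5]), (215, [623.9, -71.5, 9.1])]
345 [(196, [670.5, -124.7, -0.1]), (197, [658.6, -121.9, 31.3]), (198, [657.2, -122.0, 27.7]), (199, [653.3, -121.4, 32.4]), (200, [651.6, -121.3, 29.7]), (201, [648.9, -121.1, 30.4]), (202, [646.2, -120.8, 31.4]), (203, [644.6, -120.8, 28.4]), (204, [640.6, -120.1, 33.7]), (205, [632.6, -118.3, 53.2]), (206, [631.2, -118.4, 49.6]), (207, [629.5, -118.4, 46.8]), (208, [626.5, -118.0, 49.0]), (209, [623.6, -117.7, 50.8]), (210, [622.9, -117.9, 44.6]), (211, [619.3, -117.4, 49.0]), (212, [619.1, -117.8, 40.8]), (213, [nan, nan, nan]), (214, [613.7, -117.2, 42.7]), (215, [610.6, -116.8, 45.4])]
```

```bash
python3 -m jog '[[[15,27,0,-7,1],[15,27,0,-7,1],[15,27,0,-7,1],[15,27,0,0,1],[15,27,0,0,1],[15,27,0,0,1],[15,27,0,0,1],[15,27,0,0,1],[15,27,0,0,1],[15,27,-30,0,1],[14,25,-45,0,1],[0,0,-45,0,1],[0,0,-45,0,1],[0,0,-40,0,1],[0,0,-12,0,1],[10,0,0,0,1],[10,0,0,0,1],[8,0,0,0,1],[0,0,0,0,1]]]'; python3 -m jog '[[[4,0,0,0,1],[0,0,0,0,1]]]';python3 -m jog '[[[4,0,0,0,1],[0,0,0,0,1]]]'
```

```text
clock: 11.05
eef_pos: [604.5, -64.6, 23.1]
ee_rot: [1.0, -0.027, 0.003, -0.0]
contact_force: [1.1, 0.5, 0.1]
gripper_width: 0.1
clock: 11.25
eef_pos: [605.3, -64.9, 21.5]
ee_rot: [1.0, -0.027, 0.001, 0.0]
contact_force: [0.3, 0.3, -0.2]
gripper_width: -0.0
clock: 11.45
eef_pos: [609.0, -64.7, 20.9]
ee_rot: [1.0, -0.026, 0.0, -0.0]
contact_force: [-1.5, 0.3, 0.8]
gripper_width: 0.1
```

```bash
for i in 1 2; do :; done; python3 -m jog '[[[5,0,0,0,1],[0,0,0,0,1]]]'; python3 -m jog '[[[4,0,0,0,1],[0,0,0,0,1]]]'; python3 -m jog '[[[4,0,0,0,1],[0,0,0,0,1]]]';python3 -m jog '[[[4,0,0,0,1],[0,0,0,0,1],[0,0,0,0,1]]]'
```

```text
clock: 11.65
eef_pos: [614.4, -64.6, 20.8]
ee_rot: [1.0, -0.026, 0.001, -0.0]
contact_force: [0.1, 0.3, -0.2]
gripper_width: 0.2
clock: 11.85
eef_pos: [617.7, -64.7, 20.6]
ee_rot: [1.0, -0.026, -0.0, 0.0]
contact_force: [0.6, 0.9, 0.3]
gripper_width: -0.0
clock: 12.05
eef_pos: [620.0, -64.8, 20.4]
ee_rot: [1.0, -0.026, -0.002, 0.0]
contact_force: [-4.3, 0.6, 1.3]
gripper_width: 0.1
clock: 12.35
eef_pos: [620.5, -64.9, 20.1]
ee_rot: [1.0, -0.026, -0.005, 0.001]
contact_force: [-7.7, -0.4, 6.5]
gripper_width: 0.0
```

```bash
python3 -m jog '[[[4,0,0,0,1],[4,0,0,0,1],[0,0,0,0,1]]]'; python3 -m jog '[[[4,0,0,0,1],[4,0,0,0,1],[0,0,0,0,1]]]'; python3 -m jog '[[[-12,0,0,0,1],[-14,0,20,0,1],[0,0,45,0,1],[0,0,45,0,1],[-20,30,45,0,1],[-30,40,40,0,1],[0,0,0,0,1]]]'
python3 - <<'E'
from h import *
im,P=snap('wrist','w2.png'); np.save('w2.npy',P)
E
```

```text
clock: 12.65
eef_pos: [621.1, -65.1, 19.7]
ee_rot: [1.0, -0.026, -0.012, 0.002]
contact_force: [-19.2, 0.0, 16.6]
gripper_width: -0.0
clock: 12.95
eef_pos: [621.8, -65.1, 19.6]
ee_rot: [0.999, -0.027, -0.02, 0.003]
contact_force: [-29.4, 2.0, 27.0]
gripper_width: 0.2
clock: 13.65
eef_pos: [575.9, -1.0, 206.1]
ee_rot: [1.0, -0.022, 0.005, -0.002]
contact_force: [0.4, 0.4, 0.4]
gripper_width: 0.1
```

View pics/w2.png

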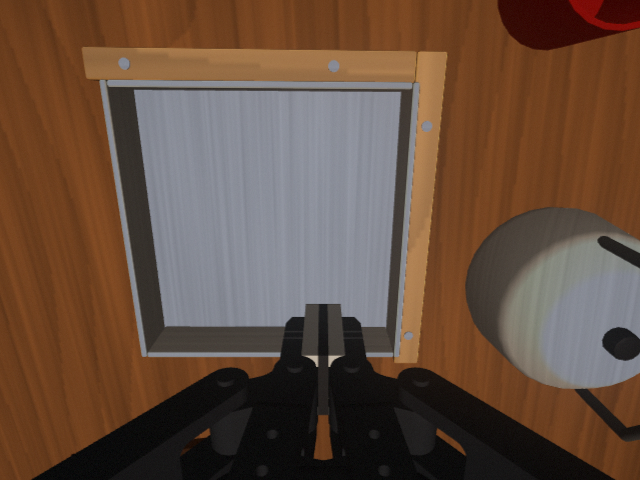

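```bash
python3 -m jog '[[[-17,-35.5,0,3,0.55],[-17,-35.5,0,3,0.55],[-17,-35.5,0,3,0.55],[-17,-35.5,0,3.5,0.55],[-17,-35.5,0,0,0.55],[-17,-35.5,0,0,0.55],[-17,-35.5,0,0,0.55],[-17,-35.5,0,0,0.55],[-17,-35.5,0,0,0.55],[-15,-33,0,0,0.55],[0,0,-40,0,0.55],[0,0,-40,0,0.55],[0,0,-30,0,0.55],[0,0,-11,0,0.55],[0,0,0,0,0.55]]]'
```

```text
clock: 15.2
eef_pos: [405.8, -360.0, 78.1]
ee_rot: [0.997, 0.082, -0.001, -0.001]
contact_force: [-0.0, -0.0, -0.0]
gripper_width: 38.2
```

```bash
python3 -m jog '[[[2,6,4,0.5,0.55],[0,0,0,0,1],[0,0,0,0,1],[0,0,0,0,1],[0,0,0,0,1],[0,0,0,0,1],[0,0,0,0,1]]]' 110; python3 -m jog '[[[0,0,10,0,1],[0,0,20,0,1],[0,0,30,0,1],[0,0,30,0,1],[0,0,0,0,1],[0,0,0,0,1]]]'
```

```text
clock: 15.9
eef_pos: [409.4, -354.2, 86.0]
ee_rot: [0.996, 0.087, 0.001, 0.001]
contact_force: [-0.4, 2.6, 7.4]
gripper_width: 11.9
clock: 16.5
eef_pos: [408.3, -354.1, 174.5]
ee_rot: [0.996, 0.087, 0.0, 0.001]
contact_force: [-0.3, -0.3, -5.2]
gripper_width: 12.1
```

```bash
python3 -m jog '[[[1.5,4,0,0,1],[3,8,0,-0.5,1],[4.5,12,0,-1,1],[6,16,0,-1,1],[7.6,20,0,-1,1],[9,24,0,-1,1],[10.6,28,0,-1,1],[11.4,30,0,-1,1],[11.4,30,0,-1,1],[11.4,30,0,-1,1],[11.4,30,0,-1,1],[11.4,30,0,-1,1],[10,26,0,-1,1],[8,21,0,-0.5,1],[6,16,0,0,1],[4.5,12,0,0,1],[3,8,0,0,1],[1.5,4,0,0,1],[0,0,0,0,1],[0,0,0,0,1]]]'
python3 - <<'E'
from h import *
snap('scene','s3.png')
E
```

```text
clock: 18.5
eef_pos: [540.4, -6.0, 173.8]
ee_rot: [1.0, -0.018, -0.0, 0.0]
contact_force: [0.3, 0.4, -4.6]
gripper_width: 12.5
```

View pics/s3.png

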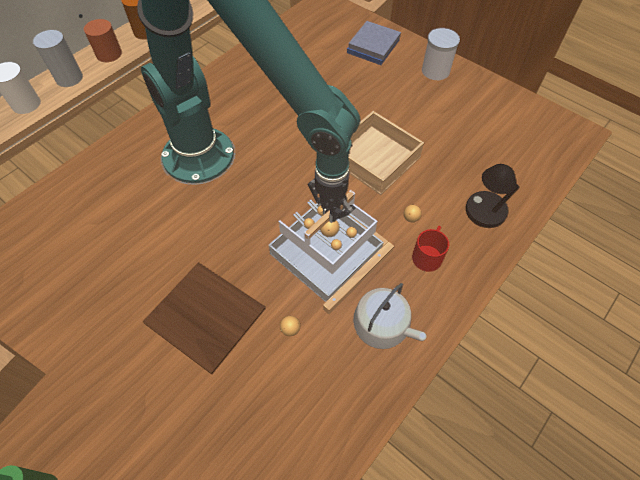

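```bash
python3 -m jog '[[[0,0,-8,0,1],[0,0,-12,0,1],[0,0,-10,0,1],[0,0,-4,0,1],[0,0,0,0,1],[0,12,0,0,1],[0,-20,0,0,1],[0,20,0,0,1],[0,-20,0,0,1],[0,20,0,0,1],[0,-20,0,0,1],[0,8,0,0,1],[0,0,0,0,1],[0,0,0,0,1]]]'
python3 - <<'E'
from h import *
snap('scene','s4.png');snap('top','t4.png')
a=cv2.imread('pics/s4.png');b=cv2.imread('pics/t4.png')
a=cv2.resize(a[170:310,250:410],(400,350));b=cv2.resize(b[190:350,220:400],(394,350));cv2.imwrite('pics/m4.png',np.hstack([a,b]))
E
```

```text
clock: 19.95
eef_pos: [541.3, -3.7, 140.4]
ee_rot: [1.0, -0.017, 0.001, -0.0]
contact_force: [0.1, -0.7, -4.0]
gripper_width: 11.9
```

View pics/m4.png

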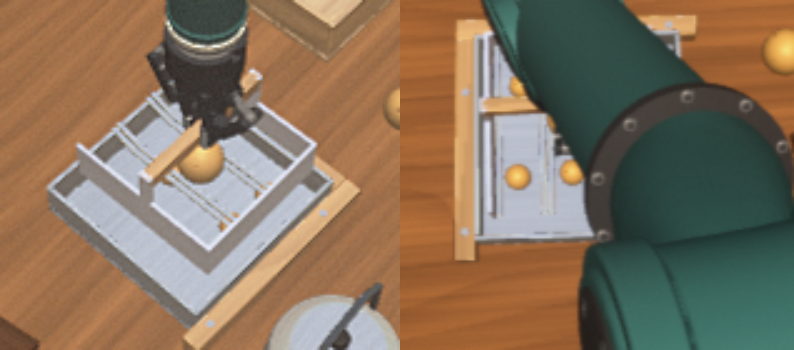

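```bash
python3 -m jog '[[[0,10,0,0,1],[0,-22,0,0,1],[0,22,0,0,1],[0,-22,0,0,1],[0,22,0,0,1],[0,-20,0,0,1],[0,10,0,0,1],[0,0,0,0,1],[0,0,0,0,1],[0,0,0,0,1],[0,0,8,0,1],[0,0,14,0,1],[0,0,12,0,1],[0,0,6,0,1]]]';  python3 -m jog '[[[-2,3,0,-2,1],[-4,7,0,-4,1],[-5,11,0,-5,1],[-6,13,0,-5,1],[-7,15,0,-5,1],[-7,15,0,-5,1],[-7,15,0,-5,1],[-7,15,0,-5,1],[-7,15,0,-5,1],[-7,15,0,-5,1],[-7,15,0,-5,1],[-7,15,0,-5,1],[-7,15,0,-5,1],[-7,14,0,-5,1],[-7,12,0,-5,1],[-6,10,0,-5,1],[-5,7,0,-5,1],[-2,3,0,-4,1],[0,0,0,-3,1],[0,0,0,0,1]]]'
python3 - <<'E'
from h import *
im,P=snap('top','t5.png');snap('wrist','w5.png')
a=cv2.imread('pics/t5.png');b=cv2.imread('pics/w5.png')
a=cv2.resize(a[180:380,80:380],(600,400));b=cv2.resize(b,(200,150));c=np.zeros((400,800,3),np.uint8);c[:,:600]=a;c[:150,600:]=b;cv2.imwrite('pics/m5.png',c)
E
```

```text
clock: 21.45
eef_pos: [542.1, -4.8, 182.2]
ee_rot: [1.0, -0.018, 0.002, -0.0]
contact_force: [0.7, 0.3, -4.1]
gripper_width: 12.2
clock: 23.45
eef_pos: [433.9, 210.7, 180.6]
ee_rot: [0.707, -0.707, -0.0, -0.001]
contact_force: [-0.5, -0.1, -3.0]
gripper_width: 11.9
```

View pics/m5.png

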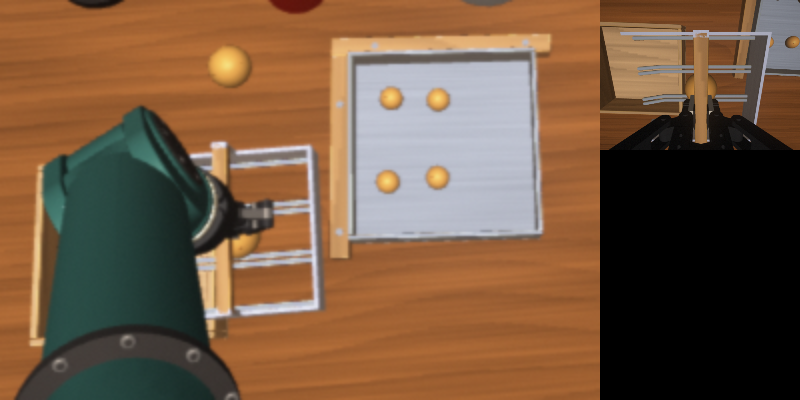

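```bash
python3 -m jog '[[[0,0,-8,0,1],[0,0,-8,0,1],[0,0,0,0,1],[0,12,0,0,1],[0,25,0,0,1],[0,38,0,0,1],[0,45,0,0,1],[0,50,0,0,1],[0,-50,0,0,1],[0,-50,0,0,1],[0,-50,0,0,1],[0,-40,0,0,1],[0,0,0,0,1],[0,0,0,0,1]]]'
python3 - <<'E'
from h import *
im,P=snap('top','t6.png');snap('wrist','w6.png');snap('scene','s6.png')
a=cv2.imread('pics/t6.png');b=cv2.imread('pics/w6.png');s=cv2.imread('pics/s6.png')
a=cv2.resize(a[180:380,80:380],(450,300));b=cv2.resize(b,(350,262));s=cv2.resize(s[90:270,260:460],(333,300));c=np.zeros((600,800,3),np.uint8);c[:300,:450]=a;c[:262,450:]=b;c[300:,:333]=s;cv2.imwrite('pics/m6.png',c)
E
```

```text
clock: 24.95
eef_pos: [434.4, 189.9, 164.2]
ee_rot: [-0.706, 0.708, -0.0, 0.001]
contact_force: [0.2, 0.6, -2.8]
gripper_width: 12.1
```

View pics/m6.png

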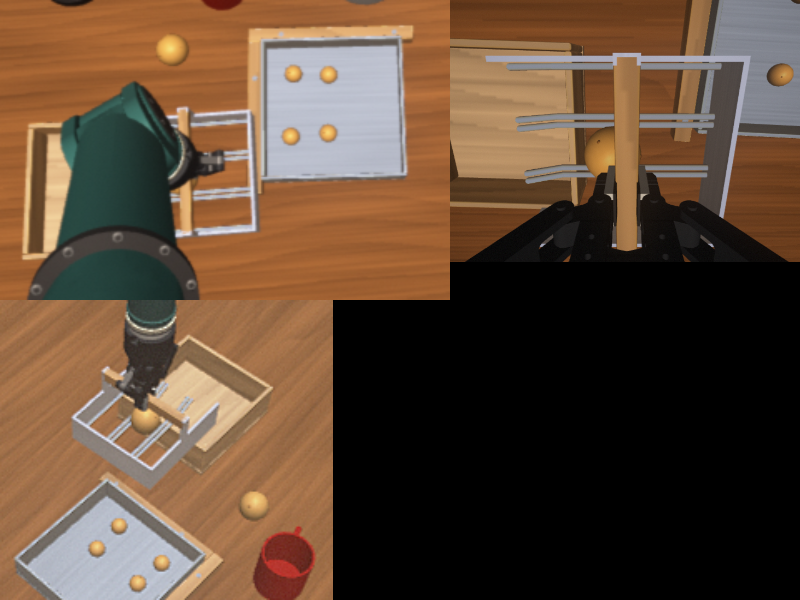

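```bash
python3 -m jog '[[[0,-4,0,0,1],[0,-7,0,0,1],[0,-4,0,0,1],[0,0,0,0,1],[0,0,0,0,1],[0,45,0,0,1],[0,50,0,0,1],[0,50,0,0,1],[0,50,0,0,1],[0,50,0,0,1],[0,-50,0,0,1],[0,-50,0,0,1],[0,-50,0,0,1],[0,-50,0,0,1],[0,-50,0,0,1],[0,-25,0,0,1],[0,0,0,0,1]]]'
python3 - <<'E'
from h import *
im,P=snap('top','t7.png');snap('wrist','w7.png');snap('scene','s7.png')
a=cv2.imread('pics/t7.png');b=cv2.imread('pics/w7.png');s=cv2.imread('pics/s7.png')
a=cv2.resize(a[180:380,80:380],(450,300));b=cv2.resize(b,(350,262));s=cv2.resize(s[90:270,260:460],(333,300));c=np.zeros((600,800,3),np.uint8);c[:300,:450]=a;c[:262,450:]=b;c[300:,:333]=s;cv2.imwrite('pics/m7.png',c)
E
```

```text
clock: 26.8
eef_pos: [432.9, 139.8, 163.8]
ee_rot: [-0.704, 0.71, -0.0, -0.002]
contact_force: [-0.7, 0.3, -3.7]
gripper_width: 11.8
```

View pics/m7.png

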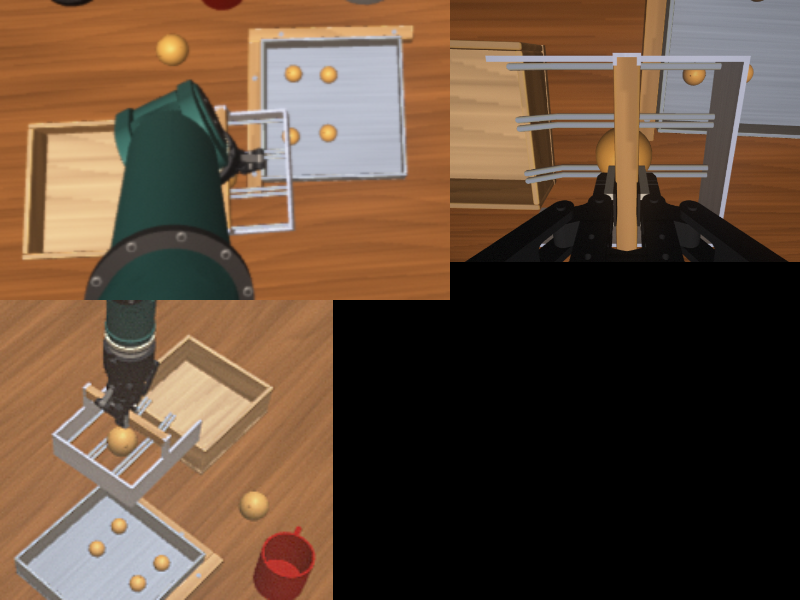

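```bash
cat > ball.py <<'E'
from h import *
def ball():
    s=sensors.state();g=s['eef_pos'];im,P=snap('wrist')
    p=P[:,:].reshape(-1,3)-g; u=-71 # underside rel TCP
    m=(p[:,2]>u+25)&(p[:,2]<u+62)&(abs(p[:,0])<60)&(p[:,1]>-75)&(p[:,1]<100)
    q=p[m]; h=im.reshape(-1,3)[m].astype(int); o=(h[:,0]-h[:,2]>50); q=q[o]
    print(s['clock'],'grip',g.round(),'n',len(q), 'y',np.percentile(q[:,1],[2,50,98]).round(1),'x',np.percentile(q[:,0],[2,50,98]).round(1),'z',q[:,2].max().round(1)-u) if len(q)>20 else print('none',len(q))
ball()
E
python3 ball.py; python3 -m jog '[[[0,45,0,0,1],[0,50,0,0,1]]]'; python3 ball.py;  python3 -m jog '[[[0,50,0,0,1],[0,50,0,0,1]]]'; python3 ball.py;python3 -m jog '[[[0,0,0,0,1]]]'; python3 ball.py; python3 -m jog '[[[0,0,0,0,1],[0,0,0,0,1],[0,0,0,0,1],[0,0,0,0,1]]]'; python3 ball.py
```

```text
26.95 grip [434. 146. 164.] n 4680 y [-37.7 -22.4  -9.7] x [-11.7   9.2  23.3] z 56.2
clock: 27.2
eef_pos: [434.2, 240.6, 164.0]
ee_rot: [-0.706, 0.708, -0.0, -0.0]
contact_force: [1.8, -0.1, -4.1]
gripper_width: 12.1
27.2 grip [434. 241. 164.] n 8234 y [-72.3 -50.4 -31.2] x [-17.3   5.9  22.4] z 56.8
clock: 27.45
eef_pos: [433.2, 342.5, 163.8]
ee_rot: [0.707, -0.707, -0.0, 0.0]
contact_force: [2.0, 0.4, -3.3]
gripper_width: 11.8
27.45 grip [433. 342. 164.] n 8325 y [-63.5 -40.9 -21.1] x [-17.4   6.3  22.7] z 56.7
clock: 27.6
eef_pos: [432.6, 348.1, 164.2]
ee_rot: [0.711, -0.703, -0.001, -0.002]
contact_force: [1.7, -1.5, -4.3]
gripper_width: 11.8
27.6 grip [433. 348. 164.] n 4296 y [-36.  -21.4  -9.5] x [-11.2   9.3  23.4] z 56.2
clock: 28.05
eef_pos: [434.1, 339.1, 164.1]
ee_rot: [-0.706, 0.708, -0.0, -0.0]
contact_force: [-0.8, 0.9, -3.7]
gripper_width: 12.2
28.05 grip [434. 339. 164.] n 4529 y [10.8 23.4 38.6] x [-11.9   9.2  23.1] z 56.6
```

```bash
python3 -m jog '[[[0,-4,0,0,1],[0,-6,0,0,1],[0,-8,0,0,1]]]'; python3 ball.py; python3 -m jog '[[[0,-9,0,0,1],[0,-10,0,0,1]]]'; python3 ball.py
```

```text
clock: 28.4
eef_pos: [433.9, 321.5, 164.0]
ee_rot: [-0.707, 0.707, 0.0, -0.0]
contact_force: [1.2, -0.9, -3.8]
gripper_width: 11.6
28.4 grip [434. 322. 164.] n 4578 y [10.8 23.4 38.8] x [-11.8   9.2  23.2] z 56.5
clock: 28.65
eef_pos: [433.9, 302.5, 164.0]
ee_rot: [0.707, -0.707, -0.0, -0.0]
contact_force: [-0.7, -0.7, -3.1]
gripper_width: 12.2
28.65 grip [434. 302. 164.] n 4398 y [10.8 23.  37.8] x [-11.3   9.2  23.1] z 56.3
```

```bash
python3 -m jog '[[[0,-6,0,0,1],[0,-3,0,0,1],[0,0,0,0,1],[0,4,0,0,1],[0,8,0,0,1],[0,12,0,0,1],[0,14,0,0,1],[0,15,0,0,1],[0,15,0,0,1],[0,12,0,0,1],[0,8,0,0,1],[0,4,0,0,1],[0,0,0,0,1]]]'; python3 ball.py; python3 -m jog '[[[0,-45,0,0,1],[0,-40,0,0,1],[0,0,0,0,1],[0,0,0,0,1]]]'; python3 ball.py
```

```text
clock: 30.0
eef_pos: [433.8, 386.5, 163.9]
ee_rot: [0.707, -0.707, -0.0, 0.0]
contact_force: [-0.8, -0.8, -4.9]
gripper_width: 12.1
30.0 grip [434. 387. 164.] n 4091 y [10.4 22.  36.2] x [-10.5   9.   23.1] z 56.0
clock: 30.45
eef_pos: [434.2, 298.5, 164.1]
ee_rot: [-0.706, 0.709, -0.0, -0.0]
contact_force: [0.4, 1.2, -3.9]
gripper_width: 12.1
30.45 grip [434. 299. 164.] n 6995 y [11.7 29.6 49.5] x [-15.2   8.3  22.9] z 56.3
```

```bash
python3 -m jog '[[[0,4,0,0,1],[0,8,0,0,1],[0,12,0,0,1],[0,14,0,0,1],[0,15,0,0,1],[0,15,0,0,1],[0,13,0,0,1],[0,10,0,0,1],[0,6,0,0,1],[0,3,0,0,1],[0,0,0,0,1]]]'; python3 ball.py; python3 -m jog '[[[0,-50,0,0,1],[0,-30,0,0,1],[0,-15,0,0,1],[0,-5,0,0,1],[0,0,0,0,1]]]'; python3 ball.py
```

```text
clock: 31.6
eef_pos: [433.9, 401.1, 163.9]
ee_rot: [-0.707, 0.707, -0.0, -0.0]
contact_force: [-0.9, -0.8, -3.8]
gripper_width: 12.4
31.6 grip [434. 401. 164.] n 6602 y [11.5 28.5 47.9] x [-15.    8.5  22.9] z 56.5
clock: 32.15
eef_pos: [434.3, 301.1, 164.3]
ee_rot: [-0.707, 0.708, 0.0, 0.001]
contact_force: [0.4, 0.2, -3.2]
gripper_width: 12.0
32.15 grip [434. 301. 164.] n 8316 y [25.2 44.6 67.2] x [-17.2   6.2  22.7] z 56.7
```

```bash
python3 -m jog '[[[0,0,46,0,1],[0,-8,49,0,1],[0,-40,-30,0,1],[0,-40,-30,0,1],[0,-40,-25,0,1],[0,-15,0,0,1],[0,0,0,0,1],[0,0,0,0,1],[0,0,0,0,1]]]'; python3 ball.py
python3 - <<'E'
from h import *
im,P=snap('top','t8.png');snap('wrist','w8.png');snap('scene','s8.png')
a=cv2.imread('pics/t8.png');b=cv2.imread('pics/w8.png');s=cv2.imread('pics/s8.png')
a=cv2.resize(a[180:380,80:380],(450,300));b=cv2.resize(b,(350,262));s=cv2.resize(s[90:270,260:460],(333,300));c=np.zeros((600,800,3),np.uint8);c[:300,:450]=a;c[:262,450:]=b;c[300:,:333]=s;cv2.imwrite('pics/m8.png',c)
E
```

```text
clock: 33.1
eef_pos: [435.3, 161.1, 174.9]
ee_rot: [0.708, -0.706, 0.0, -0.002]
contact_force: [0.7, 0.6, -2.7]
gripper_width: 12.1
none 17
```

View pics/m8.png

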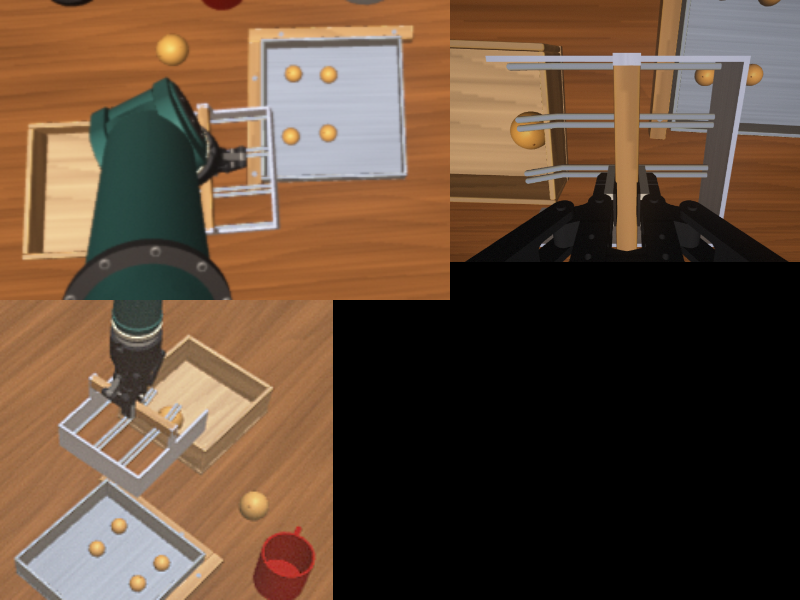

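Run:
```python
from h import *
im,P=snap('top')
im2=im.astype(int)
def sel(P,u0,u1,v0,v1,z0,z1):
    p=P[v0:v1,u0:u1].reshape(-1,3); return p[(p[:,2]>z0)&(p[:,2]<z1)]
p=sel(P,390,520,228,360,9,22);(c,s,a)=cv2.minAreaRect(p[:,:2].astype(np.float32));print(len(p),c,s,a)
for n,u,v in(('L4',195,213),('L5',397,213)):
    q=P[v-20:v+20,u-20:u+20].reshape(-1,3);q=q[(q[:,2]>8)];print(n,len(q),(q.min(0)+q.max(0))/2,q[q[:,2]>40].mean(0))
```

```text
8824 (419.3854675292969, -352.78814697265625) (230.2469482421875, 212.5375213623047) 5.631160736083984
L4 365 [576.31626874 200.24128772 261.56311057] [644.50229737 236.60394981  52.19683002]
L5 361 [ 609.35145629 -237.22496402   38.28099411] [ 609.17089849 -237.22925858   46.62591252]
```

```bash
python3 -m jog '[[[8,-20,5,6.4,1],[8,-34,5,6.4,1],[8,-35,0,6.4,1],[8,-35,0,6.4,1],[8,-35,0,6.4,1],[8,-35,0,6.4,1],[0,-35,0,6.4,1],[0,-35,0,6.4,1],[0,-35,0,6.4,1],[0,-35,0,6.4,1],[-10,-35,0,6.4,1],[-10,-35,0,6.4,1],[-10,-35,0,6.4,1],[-10,-35,0,6.4,1],[-10,-25,0,6,1],[-10,-15,0,0,1],[0,0,0,0,1],[0,0,0,0,1]]]'
```

```text
clock: 35.15
eef_pos: [421.7, -355.7, 183.8]
ee_rot: [0.999, 0.048, -0.0, -0.0]
contact_force: [-0.6, 0.5, -4.3]
gripper_width: 11.9
```

```bash
python3 -m jog '[[[-1,3,-30,0,1],[0,0,-30,0,1],[0,0,-20,0,1],[0,0,-10,0,1],[0,0,-4,0,1],[0,0,0,0,1]]]'; python3 -m jog '[[[0,0,-2,0,1],[0,0,0,0,1]]]'; python3 -m jog '[[[0,0,-2,0,1],[0,0,0,0,1]]]'
```

```text
clock: 35.75
eef_pos: [421.7, -352.4, 90.1]
ee_rot: [0.999, 0.049, 0.0, -0.0]
contact_force: [-0.3, -0.0, -3.0]
gripper_width: 12.2
clock: 35.95
eef_pos: [421.5, -353.2, 88.8]
ee_rot: [0.999, 0.049, 0.001, 0.001]
contact_force: [-0.2, -0.3, -3.0]
gripper_width: 11.9
clock: 36.15
eef_pos: [420.9, -353.1, 86.2]
ee_rot: [0.999, 0.049, 0.0, 0.0]
contact_force: [0.1, -0.2, -3.3]
gripper_width: 12.2
```

```bash
python3 -m jog '[[[0,0,-1.5,0,1],[0,0,0,0,1]]]'; python3 -m jog '[[[0,0,-1.5,0,1],[0,0,0,0,1]]]'
```

```text
clock: 36.35
eef_pos: [420.9, -353.1, 86.0]
ee_rot: [0.999, 0.049, -0.0, 0.0]
contact_force: [-3.2, 1.6, 9.2]
gripper_width: 12.0
clock: 36.55
eef_pos: [420.9, -353.1, 86.0]
ee_rot: [0.999, 0.049, -0.0, 0.001]
contact_force: [-4.9, 3.6, 21.3]
gripper_width: 12.3
```

```bash
python3 -m jog '[[[0,0,1,0,0.5],[0,0,0,0,0.5],[0,0,0,0,0.5],[0,0,20,0,0.5],[0,0,40,0,0.3],[0,0,40,0,0],[30,15,5,0,0],[40,25,0,0,0],[40,25,0,0,0],[40,25,0,0,0],[38,25,0,0,0],[0,0,0,0,0],[0,0,0,0,0]]]'
python3 - <<'E'
from h import *
im,P=snap('wrist','w9.png'); g=sensors.state()['eef_pos']
p=P.reshape(-1,3);m=(p[:,2]>20)&(p[:,2]<60)&(np.hypot(p[:,0]-609,p[:,1]+237)<70);q=p[m];print(len(q),q.min(0),q.max(0))
A=np.c_[2*q,np.ones(len(q))];x=np.linalg.lstsq(A,(q**2).sum(1),rcond=None)[0];print('sphere',x[:3],np.sqrt(x[3]+x[:3]@x[:3]))
im,P=snap('top','t9.png')
p=P[228:360,390:520].reshape(-1,3);
for z in ((9,22),(100,118),(55,75)):
    q=p[(p[:,2]>z[0])&(p[:,2]<z[1])];print(z,len(q),cv2.minAreaRect(q[:,:2].astype(np.float32)))
E
```

```text
clock: 37.85
eef_pos: [609.7, -236.3, 188.3]
ee_rot: [0.999, 0.05, -0.0, -0.0]
contact_force: [-1.0, -0.2, -0.4]
gripper_width: 85.1
3346 [ 583.25776711 -264.35147147   20.05311656] [ 633.27495839 -214.76224178   52.54453424]
sphere [ 608.33393284 -240.17406922   25.98924524] 25.10739762770288
(9, 22) 3685 ((416.14215087890625, -318.84661865234375), (230.29092407226562, 142.8980255126953), 5.5665082931518555)
(100, 118) 274 ((417.8858947753906, -309.83123779296875), (14.523238182067871, 86.71894073486328), 5.659262657165527)
(55, 75) 350 ((430.41046142578125, -279.82354736328125), (91.40682983398438, 208.68966674804688), 66.21174621582031)
```

```bash
python3 -m jog '[[[-1.4,-4,-40,0,0],[0,0,-45,0,0],[0,0,-45,0,0],[0,0,-30,0,0],[0,0,-16,0,0],[0,0,0,0,0],[0,0,0,0,1],[0,0,0,0,1],[0,0,0,0,1],[0,0,0,0,1],[0,0,0,0,1],[0,0,30,0,1],[0,0,45,0,1],[0,0,45,0,1],[0,0,40,0,1],[0,0,0,0,1]]]' 40
```

```text
clock: 39.55
eef_pos: [612.2, -242.9, 180.6]
ee_rot: [0.999, 0.049, 0.007, 0.003]
contact_force: [0.3, 0.1, -0.4]
gripper_width: 49.1
```

```bash
python3 -m jog '[[[-8,20,0,0,1],[-9,37,0,0,1],[-9,37,0,0,1],[-9,37,0,0,1],[-9,37,0,0,1],[-9,37,0,0,1],[-9,37,0,0,1],[-9,37,0,0,1],[-9,37,0,0,1],[-9,37,0,0,1],[-9,37,0,0,1],[-9,37,0,0,1],[-9,37,0,0,1],[-9,37,0,0,1],[-9,37,0,0,1],[-9,37,0,0,1],[-9,37,0,0,1],[-9,20,0,0,1],[0,0,0,0,1],[0,0,0,0,1]]]'
python3 - <<'E'
from h import *
s=sensors.state();print(s['eef_pos'])
im,P=snap('wrist','w10.png')
p=P.reshape(-1,3);m=(p[:,2]>35)&(p[:,2]<66)&(p[:,0]>360)&(p[:,0]<515)&(p[:,1]>265)&(p[:,1]<430);q=p[m];print(len(q), q.mean(0) if len(q) else 0)
E
```

```text
clock: 41.55
eef_pos: [445.9, 389.7, 172.7]
ee_rot: [0.999, 0.049, -0.0, 0.001]
contact_force: [0.9, -1.0, -1.3]
gripper_width: 48.9
[445.90880971 389.67772117 172.67549327]
8 [407.16376992 278.10328568  50.22639106]
```

View pics/w10.png

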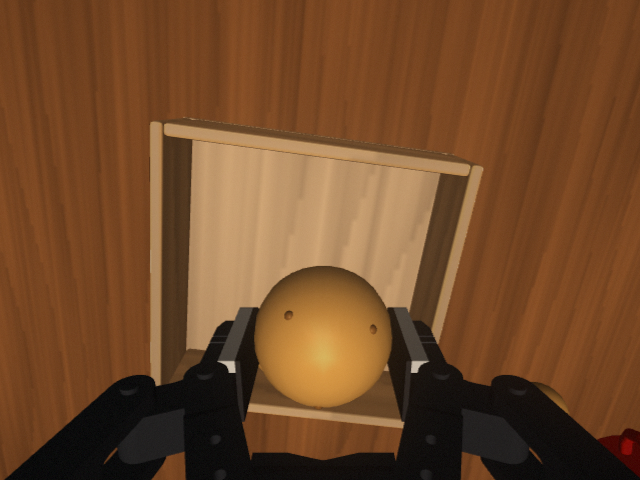

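```bash
python3 -m jog '[[[0,8,-40,0,1],[0,0,-45,0,1],[0,0,-35,0,1],[0,0,-5,0,1],[0,0,0,0,1],[0,0,0,0,0.25],[0,0,0,0,0.25],[0,0,0,0,0.25],[0,0,30,0,0.25],[0,0,45,0,0],[0,0,45,0,0],[30,-20,0,0,0],[40,-35,0,0,0],[40,-35,0,0,0],[40,-35,0,0,0],[35,-30,0,0,0],[14,-5,0,0,0],[0,0,0,0,0],[0,0,0,0,0]]]'
python3 - <<'E'
from h import *
s=sensors.state();print(s['eef_pos'])
im,P=snap('wrist','w11.png');im,T=snap('top','t11.png')
p=P.reshape(-1,3);q=p[(p[:,2]>20)&(p[:,2]<60)&(np.hypot(p[:,0]-645,p[:,1]-237)<60)]
A=np.c_[2*q,np.ones(len(q))];x=np.linalg.lstsq(A,(q**2).sum(1),rcond=None)[0];print('sphere',len(q),x[:3],np.sqrt(x[3]+x[:3]@x[:3]))
E
```

```text
clock: 43.5
eef_pos: [637.2, 245.9, 168.5]
ee_rot: [0.999, 0.049, -0.0, -0.001]
contact_force: [-0.4, 0.6, 0.3]
gripper_width: 85.3
[637.20742459 245.85673297 168.48049435]
sphere 3716 [646.40723183 237.52534643  26.0174816 ] 25.075743366528062
```

View pics/t11.png

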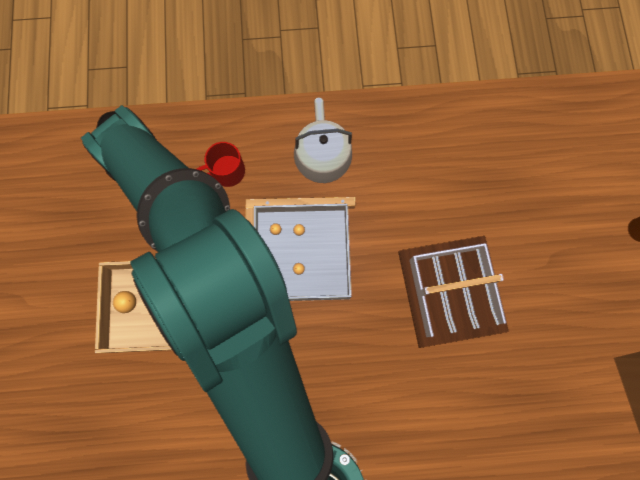

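```bash
python3 -m jog '[[[9,-8.5,0,0,0.17],[0,0,0,0,0.17],[0,0,-40,0,0.17],[0,0,-45,0,0.17],[0,0,-42,0,0.17],[0,0,-20,0,0.17],[0,0,-10,0,0.17],[0,0,0,0,0.17],[0,0,0,0,1],[0,0,0,0,1],[0,0,0,0,1],[0,0,0,0,1],[0,0,0,0,1],[0,0,30,0,1],[0,0,45,0,1],[0,0,45,0,1],[0,0,40,0,1],[0,0,0,0,1]]]' 40
```

```text
clock: 45.4
eef_pos: [651.1, 237.8, 178.0]
ee_rot: [0.999, 0.049, 0.006, -0.002]
contact_force: [0.1, 1.4, -1.1]
gripper_width: 49.1
```

```bash
python3 -m jog '[[[-20,10,0,0,1],[-35,22,0,0,1],[-35,22,0,0,1],[-35,22,0,0,1],[-30,20,0,0,1],[-18,11,0,0,1],[0,0,-40,0,1],[0,0,-40,0,1],[0,0,-23,0,1],[0,0,0,0,1],[0,0,0,0,0.25],[0,0,0,0,0.25],[0,0,0,0,0.25],[0,0,40,0,0.25],[0,0,45,0,0.25],[0,0,45,0,0.25],[0,-20,0,0,0.6]]]'; python3 -m jog '[[[10,-40,0,0,0.6],[10,-40,0,0,0.6],[10,-40,0,0,0.6],[0,-40,0,0,0.6],[0,-40,0,0,0.6],[0,-40,0,0,0.6],[0,-40,0,0,0.6],[0,-40,0,0,0.6],[0,-40,0,0,0.6],[0,-40,0,0,0.6],[0,-40,0,0,0.6],[0,-40,0,0,0.6],[-8,-40,0,0,0.6],[-8,-40,0,0,0.6],[-8,-40,0,0,0.6],[-8,-40,0,0,0.6],[-8,-40,0,0,0.6],[-8,-40,0,0,0.6],[0,0,0,0,0.6]]]'
python3 - <<'E'
from h import *
im,P=snap('top','t12.png');np.save('t12.npy',P)
def rect(n,u0,u1,v0,v1,z0,z1):
    p=P[v0:v1,u0:u1].reshape(-1,3);p=p[(p[:,2]>z0)&(p[:,2]<z1)];print(n,cv2.minAreaRect(p[:,:2].astype(np.float32)))
rect('tray',252,360,208,325,40,60)
E
```

```text
clock: 47.1
eef_pos: [477.9, 329.7, 206.2]
ee_rot: [0.999, 0.051, 0.007, -0.006]
contact_force: [1.3, 1.1, -0.3]
gripper_width: 51.0
clock: 49.0
eef_pos: [453.5, -405.6, 199.3]
ee_rot: [0.999, 0.043, 0.0, 0.003]
contact_force: [-0.7, -0.6, 0.3]
gripper_width: 33.8
tray ((531.6856689453125, -6.0001678466796875), (223.97654724121094, 216.16441345214844), 86.99010467529297)
```

View pics/t12.png

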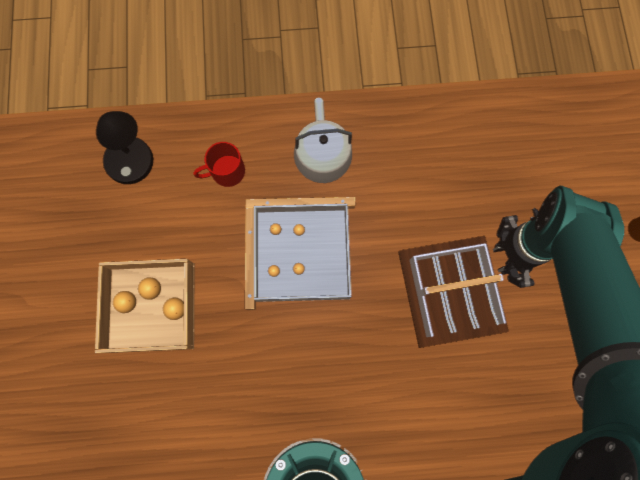

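Run:
```python
from h import *
P=np.load('t12.npy')
for u in (275,300,325,340):
    c=P[190:216,u]; f=c[(c[:,2]>24)&(c[:,2]<36)][:,0].max(); b=c[(c[:,2]>8)&(c[:,2]<36)&(c[:,0]<f-24)]; print(u,'fence outer',f.round(1),'tray inner',np.median(b[:,0]).round(1),'diff',(f-np.median(b[:,0])).round(1))
for v in (225,250,275,290):
    c=P[v,240:275]; print(v,[(240+i,c[i].round().tolist()[1:]) for i in range(4,20)])
q=P[240:340,405:515].reshape(-1,3)
for z in((103,118),(9,22),(58,74)):
    r=q[(q[:,2]>z[0])&(q[:,2]<z[1])];print(z,cv2.minAreaRect(r[:,:2].astype(np.float32)))
for n,b in (('mug',(190,245,140,187)),('kettle',(293,355,95,182))):
    p=P[b[2]:b[3],b[0]:b[1]].reshape(-1,3);p=p[(p[:,2]>10)&(p[:,2]<200)];print(n,p.min(0),p.max(0))
```

```text
275 fence outer 665.8 tray inner 640.8 diff 25.0
300 fence outer 664.6 tray inner 639.2 diff 25.4
325 fence outer 660.5 tray inner 631.5 diff 29.0
340 fence outer 658.8 tray inner 633.5 diff 25.3
225 [(244, [126.0, 3.0]), (245, [120.0, 30.0]), (246, [117.0, 35.0]), (247, [115.0, 35.0]), (248, [113.0, 29.0]), (249, [110.0, 33.0]), (250, [109.0, 26.0]), (251, [105.0, 35.0]), (252, [104.0, 29.0]), (253, [101.0, 34.0]), (254, [96.0, 52.0]), (255, [95.0, 45.0]), (256, [93.0, 36.0]), (257, [93.0, 15.0]), (258, [92.0, 3.0]), (259, [89.0, 4.0])]
250 [(244, [129.0, -1.0]), (245, [123.0, 27.0]), (246, [120.0, 31.0]), (247, [118.0, 30.0]), (248, [115.0, 33.0]), (249, [113.0, 32.0]), (250, [112.0, 27.0]), (251, [108.0, 34.0]), (252, [106.0, 33.0]), (253, [104.0, 30.0]), (254, [99.0, 55.0]), (255, [97.0, 52.0]), (256, [97.0, 34.0]), (257, [96.0, 16.0]), (258, [95.0, 2.0]), (259, [93.0, 4.0])]
275 [(244, [131.0, 4.0]), (245, [126.0, 28.0]), (246, [124.0, 28.0]), (247, [121.0, 29.0]), (248, [119.0, 31.0]), (249, [116.0, 34.0]), (250, [115.0, 25.0]), (251, [112.0, 32.0]), (252, [109.0, 32.0]), (253,
[... 304 characters left out ...]
51, [113.0, 33.0]), (252, [111.0, 30.0]), (253, [109.0, 30.0]), (254, [105.0, 48.0]), (255, [103.0, 47.0]), (256, [102.0, 36.0]), (257, [101.0, 17.0]), (258, [100.0, 5.0]), (259, [97.0, 9.0])]
(103, 118) ((421.9920654296875, -351.78631591796875), (14.261411666870117, 170.66957092285156), 5.549559593200684)
(9, 22) ((419.5947265625, -353.14892578125), (229.8701171875, 212.38250732421875), 5.020925998687744)
(58, 74) ((416.27679443359375, -352.5160217285156), (182.04864501953125, 171.88719177246094), 5.534119129180908)
mug [715.71190305 116.72553468  10.06909789] [799.43101655 232.59670965  92.68375352]
kettle [ 703.46991252 -145.98633045   10.28680442] [892.28073017  -6.66793242 165.60608994]
```

```bash
python3 -c "
from station import robot
print(robot.hand_in())"
```

```text
the job is handed in; nothing more can be done
None
```

The job is handed in at about 49 s, and every part of the task was done, though the large potato went over the spout by a toss rather than a tip.

- **Tray:** I pushed it into the fence corner from inside its walls. After the first two pushes the top camera suggested a gap of 1–3 mm on the x side, so I pressed that side again. The last top-camera depth check agrees with flush to within its noise of about 2 mm (25–29 mm measured against 27 expected across batten and tray wall).
- **Small potatoes:** I shook the riddle along its own y over the tray. All four dropped through, and the last picture shows them in the tray.
- **Large potato in the riddle:** There was only one. The jog moves cannot tilt the tool, so a true tip was not possible. Two straight jerks along the slots failed. I then flipped the riddle up and pulled it back, which tossed the potato over the spout into the crate.
- **Loose potatoes:** Both large ones on the bench were put in the crate, and the last picture shows three there.
- **Riddle:** It stands upright on its board, with the bar at (422, -352) and the board's centre at (419.5, -353) mm.
- **Mug and kettle:** Their measured extents are the same as at the start to within about 3 mm of depth noise.

I saw no sign that anything had been knocked aside during the run. The robot was clear of everything at hand-in.

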